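# Shut the sunglasses case and turn its turnbutton across the lid

## Task

Put the sunglasses away safely: swing the lid of the light-wood case fully shut, then turn the steel turnbutton on the case's side until its bar lies squarely across the edge of the lid and keeps it from opening. Leave the compact, hairbrush and incense holder where they are, and let go of everything.

Things in the scene. Friction and masses are not known exactly. Their poses are not given: they have to be found in the camera images.
- case: Light-wood open box fixed to the shelf, 200 (x) x 160 (y) x 60 (z) mm, walls and floor 8 mm; origin at the centre of its underside. Its lid is hinged along the whole top of the +y wall; on the outside of the -y wall, at mid-length, stands a wooden block (32 x 36 mm, 72 mm high) that carries the turnbutton.
- lid (a joint): Lid angle, rad: 0 = fully shut, lying on the box; about 1.57 = upright; stops at 0 and 1.75. The lid is a frame 200 x 160 x 10 mm (bars 22 mm wide, around a clear window 3 mm thick), about 180 g. Its hinge is stiff (about 0.26 N m): the lid stays where it is left and must be pushed all the way down.
- lid_hinge (a point): Point on the hinge line at mid-length, on the underside of the lid, 60 mm above the shelf. The hinge line is the case's x axis; from here the lid reaches 160 mm toward the case's -y when shut.
- lid_edge (a point): Middle of the lid's free edge, on its outer (top) face; 160 mm from the hinge line and 70 mm above the shelf when shut. Its z axis is the lid's outward normal.
- button (a joint): Turnbutton angle about its vertical pivot, rad, positive counterclockwise seen from above: 0 = bar parallel to the lid's edge and clear of the lid; +1.57 or -1.57 = bar square across the lid's edge (either way round serves); stops at +1.8 and -1.8. Stays where it is left (friction about 0.04 N m). If the lid is not down the bar bumps against it.
- button_grip (a point): Centre of the turnbutton's thumb fin, on the pivot axis, 92 mm above the shelf; its x axis runs along the bar and fin. Pivot 98 mm from the case's centre toward -y, 18 mm outside the shut lid's edge. Steel bar 72 x 14 x 6 mm (underside 73 mm above the shelf, 3 mm above the shut lid); on it an upright fin 44 mm long, 9 mm thick, 26 mm high, its top 105 mm above the shelf.
- sunglasses: Folded tortoiseshell sunglasses, about 140 x 34 x 40 mm, loose in the case; origin at the centre of the underside, x along their length. They need no handling.
- compact: Bystander: round chrome compact, 74 mm across, 18 mm high; origin under its centre.
- hairbrush: Bystander: bamboo hairbrush, 224 mm long (x, oval head toward +x), 62 mm wide, 26 mm high; origin under its middle.
- incense_holder: Bystander: black ceramic incense holder, a shallow trough 110 x 38 mm with a stub 28 mm high; origin under its centre.
Things that resemble listed ones, but are neither listed nor needed, are in the scene too. There is more than one size of the sunglasses; the one meant has the size given above.

How it is judged:
On the way, in this order (a step that is already met when the one before it is completed fails the run):
1. the lid is fully shut while the turnbutton is still clear of it (value of joint lid below 0.03 rad and value of joint button between -0.6 and 0.6 rad), for 0.2 s.
2. the turnbutton is turned across the lid's edge (value of joint lid below 0.03 rad and (value of joint button above 1.27 rad or value of joint button below -1.27 rad)), for 0.2 s.
At the end, for the whole second after the job is handed in: The lid is shut to within 0.03 rad (5 mm at its free edge), the turnbutton's bar lies across the lid's edge within 0.3 rad of square, either way round, and is at rest; the sunglasses are still on the floor of the case (all of step 2 and velocity of joint button between -0.1 and 0.1 rad/s and z of sunglasses in the frame of case below 0.02 m); the robot touches nothing.
It fails at once if the compact is moved more than 30 mm (distance of compact from where it was at the start of the episode above 0.03 m).
It fails at once if the hairbrush is moved more than 30 mm (distance of hairbrush from where it was at the start of the episode above 0.03 m).
It fails at once if the incense holder is moved more than 30 mm (distance of incense_holder from where it was at the start of the episode above 0.03 m).
It also fails if it takes over 48 s, if anything falls off the work surface, if the arm or the gripper's body presses on something with over 40 N, if the wrist force passes 120 N, or if a joint passes its speed limit or range.

## Robot

A 6-joint arm with a two-finger parallel gripper is mounted at the origin on the work surface. World frame = base frame: x ahead of the robot, y to its left, z up, the work surface at z = 0. Lengths are in m, angles in rad, forces in N, time in s.
With the tool pointing down it reaches from about 0.35 to 0.8 m from the base axis. Payload 7.3 kg.
Tool frame: the origin (TCP) lies at the very end of the fingers, on their centre line; the grasp point (between the pads) lies 19 mm behind it; z points along the fingers, y is the direction in which the jaws open and shut (so a half turn about z gives the same grasp; the last joint's range is limited). The gripper opens to 85 mm and grips with 20 to 120 N. Pads are 22 mm wide; open, the fingers measure 114 mm over their backs; the gripper's body (76 mm by 85 mm) begins 54 mm behind the grasp point. The pads swing forward as they close: fully open they stand 13 mm farther back than shut.
Start: joints at [-1.421, 0.342, 1.524, -0, 1.275, -0.146], TCP at [0.153, -0.502, 0.231] pointing down, gripper open.
Joint ranges: [-2.53, 2.53], [-0.77, 2.02], [0.04, 2.7], [-1, 4.14], [0.28, 2.66], [-3.11, 3.11]. Speed limits (rad/s): [2.57, 2.57, 3.14, 3.14, 3.14, 3.14].

## Interface

Orientations are given as a unit quaternion [x, y, z, w].
In Python, from workcell import arm gives the robot as it stands.
- The arm moves only by the tool step_arm, never from a script. Its argument "targets" is a list of rows, each a list of 7 numbers: the shift along the tool's x, y, z each as a share of 0.05 m, from -1 to 1, then the turn, a rotation vector about the tool's x, y, z each as a share of pi/2 rad, from -1 to 1, then the opening, from 0 (shut) to 1 (fully open). A call has 1 to 8 rows; each row shifts and turns the pose as measured when the row begins, along the tool's axes as they then stand; what a row does not reach is not made up. A row lasts 1/8 s, in which the tool goes at most 62.5 mm and 10.7 degrees, less where a joint would pass 70% of its speed; a pose out of reach is approached as far as the arm can. A call with a number of a shift or a turn outside -1 to 1 is refused whole. A call with a gripper value outside its range is refused whole. The fingers move at their own pace and stop on an object; the grip force is fixed at half the most. Time passes only in rows, so rows that do not move let the fingers close. It gives the time, the measured TCP pose, the force and the opening at its end, in the units of the state.
- arm.observe(): the state, without advancing time (a new reading comes with each control period).
- arm.camera(name): name is "scene" or "top" or "wrist"; returns the picture (480x640x3 uint8, red, green, blue); there is no depth.
- arm.camera_params(name): a dict with "camera_matrix" (3x3 intrinsics, pixels), "position" and "orientation" of the camera in the world; the wrist camera has in their place "T_tool_cam" (4x4, takes a point from camera to tool coordinates, whose origin is the TCP and whose axes are the flange's). Camera axes: x right, y up, looking along -z (the intrinsics and any distortion apply to the point x, -y, -z); pixel columns grow to the right and rows downward; lengths in m; the calibration is good to about 2 mm. A picture is of the moment at which its call begins: read the wrist's pose just before it. camera_params takes no time and is no camera call.
- arm.hand_in(): hands the job in, once; it reports no verdict.
The state is a dict: "t": time; "q": joint angles; "dq": joint speeds; "tau": joint torques, N m; "tool_pos": TCP position; "tool_rot": TCP orientation; "force": force on the tool from outside, world axes, zero at the start; "wrist_torque": the same for the moment, N m; "width": finger opening in m.
Only numpy, scipy, OpenCV 4.12 (cv2) and the standard library are available. Lean on these libraries where they do the work, as an engineer would, in place of code of your own. Each camera call takes 0.05 s, during which the arm holds its last target. There are 200 camera calls.

## Working session

There is one attempt and no reset: what is moved stays moved. The work goes in short steps, Python scripts to look and compute and a tool call to move; the robot and the scene stay as the last step left them, time stands still between calls to the robot, and variables do not carry over. Pictures are saved under pics/ and viewed, about 8 in all and at most 12, crops included, and the job is handed in when it is done.

Besides the shell and the picture viewer there is one more tool, called after ">>>" as name(argument=value, ...) on one line, values as JSON. step_arm: Moves the arm, as the interface text tells. Shift numbers are shares of 0.05 m and turn numbers shares of pi/2 rad, none past 1 either way. Its arguments: {"type":"object","properties":{"targets":{"type":"array"}},"required":["targets"]}

```bash
mkdir -p pics
cat > h.py <<'E'
import numpy as np,cv2
from workcell import arm
from scipy.spatial.transform import Rotation as R
def snap(n,f):
    im=arm.camera(n); cv2.imwrite('pics/'+f,im[:,:,::-1]); return im
def pose(n):
    p=arm.camera_params(n); return np.array(p['camera_matrix']),np.array(p['position']),R.from_quat(p['orientation'])
def hit(n,u,v,z):
    K,c,r=pose(n); d=np.linalg.solve(K,[u,v,1]); d=r.apply([d[0],-d[1],-d[2]]); return c+d*(z-c[2])/d[2]
def proj(n,P):
    K,c,r=pose(n); q=r.inv().apply(np.atleast_2d(P)-c); q=q*[1,-1,-1]; q=q@K.T; return q[:,:2]/q[:,2:]
E
python3 - <<'E'
from h import *
a=snap('top','top1.png');b=snap('scene','scene1.png')
for n in('top','scene'):print(arm.camera_params(n))
print(arm.observe())
E
```

```text
{'camera_matrix': array([[526.76340601,   0.        , 310.3519032 ],
       [  0.        , 526.76340601, 237.04007354],
       [  0.        ,   0.        ,   1.        ]]), 'position': array([0.47235795, 0.04853948, 1.33979361]), 'orientation': array([-0.01300582,  0.01485911,  0.70931125, -0.70461877])}
{'camera_matrix': array([[435.4192655 ,   0.        , 328.49722056],
       [  0.        , 435.4192655 , 232.60944605],
       [  0.        ,   0.        ,   1.        ]]), 'position': array([ 1.14909868, -0.33080482,  0.60483373]), 'orientation': array([0.39791694, 0.22885332, 0.43418933, 0.77509218])}
{'t': 0.1, 'q': array([-1.42099586e+00,  3.42671676e-01,  1.52492848e+00, -7.02436722e-06,
        1.27539024e+00, -1.45963051e-01]), 'dq': array([ 6.52296423e-05, -1.89389452e-03, -3.87748950e-03, -2.20724220e-04,
        1.24115470e-03, -1.71474813e-03]), 'tau': array([ 1.91199419e-03, -4.34446478e+01, -2.46489483e+01, -1.11475138e-04,
        4.70195169e-03, -2.46791797e-05]), 'tool_pos': array([ 0.15300578, -0.50183555,  0.23068334]), 'tool_rot': array([ 9.89085013e-01,  1.47344320e-01, -4.70025685e-06, -6.98863833e-04]), 'force': array([-0.6481024 , -0.12719331,  0.05884878]), 'wrist_torque': array([-0.0519399 , -0.00206826,  0.0361506 ]), 'width': 0.08548901722375365}
```

View pics/top1.png

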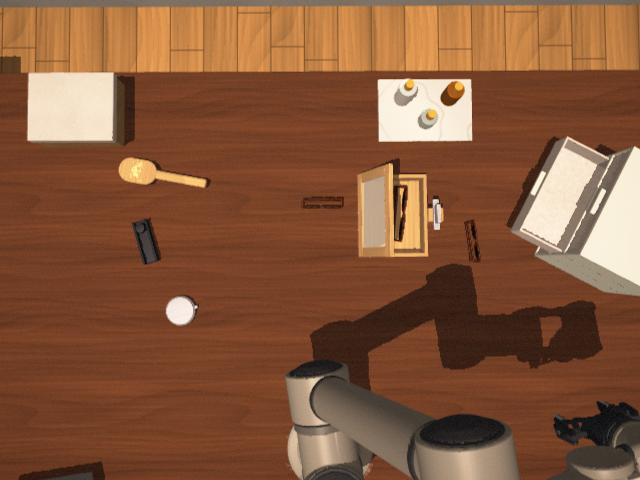

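View pics/scene1.png

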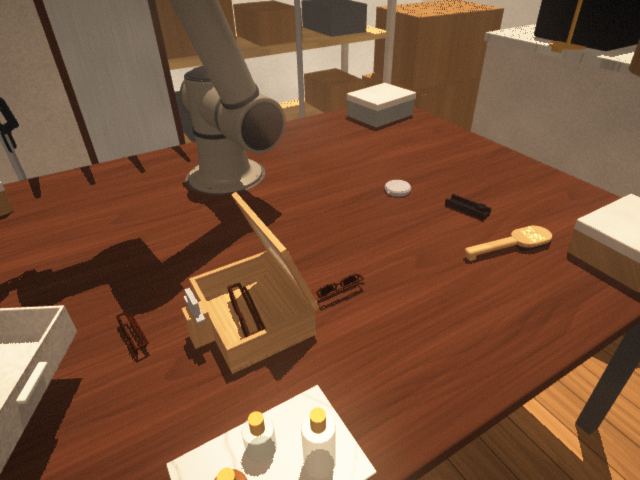

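The top view shows the light-wood case at about (358–428, 165–257), with its hinge on the left. The lid is open, its free edge near column 390, and the turnbutton is at (436,213). There are three dark glasses: (400,213) inside the case, and lookalikes at (323,202) and (473,241) outside it. The pair in the case is the one meant and needs no handling. The compact (181,310), incense holder (146,241) and brush (163,175) are far away. I'll enlarge the case to confirm and get the corners.

Run:
```python
from h import *
a=cv2.imread('pics/top1.png')[150:270,340:490]; b=cv2.imread('pics/scene1.png')[185:375,170:330]
a=cv2.resize(a,(600,480),interpolation=cv2.INTER_CUBIC) 
cv2.imwrite('pics/c1.png',a)
```

```text
(no output)
```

View pics/c1.png

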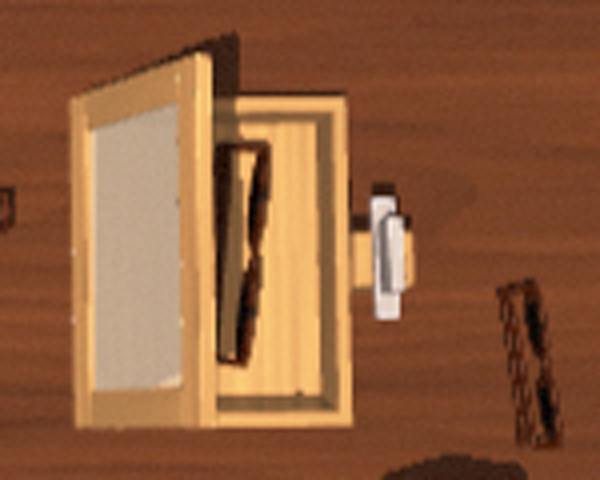

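```bash
cat >> h.py <<'E'
def model(p):
    c,s=np.cos(p[2]),np.sin(p[2]); W=lambda x,y,z:[p[0]+c*x-s*y,p[1]+s*x+c*y,z]
    L=lambda x,r,n:W(x,.08-r*np.cos(p[3])+n*np.sin(p[3]),.06+r*np.sin(p[3])+n*np.cos(p[3]))
    return W,L
E
python3 - <<'E'
from h import *
from scipy.optimize import least_squares
obs=np.array([[426.75,173.75],[428.25,256.5],[358,174.5],[359.2,257],[392.5,163],[393,257]])
def pts(p):
    W,L=model(p); return np.array([W(.1,-.08,.06),W(-.1,-.08,.06),L(.1,0,.01),L(-.1,0,.01),L(.1,.16,.0),L(-.1,.16,.0)])
s=least_squares(lambda p:(proj('top',pts(p))-obs).ravel(),[.57,-.1,0,1.4]);p=s.x
print(p,s.fun.round(1)); W,L=model(p)
print('hinge',W(0,.08,.06),'button',W(0,-.098,.092),'edge',L(0,.16,.01))
print(proj('top',[W(.036,-.098,.079),W(-.036,-.098,.079)]),hit('top',436,199,.079),hit('top',437,229.5,.079))
print(proj('scene',np.array([L(-.1,.16,.01),L(.1,.16,.01),W(0,-.098,.105),W(-.1,-.08,.06),W(.1,-.08,.06)])))
print(hit('scene',192,292,.105))
E
```

```text
[ 5.74261950e-01 -1.61437496e-01  7.40974116e-04  1.24970187e+00] [ 0.3  0.6  0.2 -0.3 -0.1  0.1 -0.4 -0.3 -0.4  0.5  0.4 -0.6]
hinge [np.float64(0.574202672360606), np.float64(-0.08143751828355845), 0.06] button [np.float64(0.5743345657412084), np.float64(-0.25943746941876566), 0.092] edge [np.float64(0.574233058177665), np.float64(-0.12244544398078405), np.float64(0.21497854402049643)]
[[436.78289515 199.50835041]
 [437.28972283 229.42313504]] [ 0.6115728  -0.25754772  0.079     ] [ 0.53815457 -0.25876596  0.079     ]
[[235.34203171 189.82545591]
 [285.15336756 246.76948771]
 [188.3710721  295.13744379]
 [186.91900491 277.84779367]
 [223.9378396  349.46628213]]
[ 0.57005034 -0.2520428   0.105     ]
```

Fit residuals are at most 0.6 px. The case is centred at (0.574, −0.161) with yaw about 0, the lid at about 1.25 rad and the pivot at (0.574, −0.258). The first move lifts, closes the gripper and squares the tool to the world axes.

>>> step_arm(targets=[[0, 0, -0.8, 0, 0, 0.1, 0], [0, 0, -0.6, 0, 0, 0.09, 0], [0, 0, 0, 0, 0, 0, 0]])

```text
t: 0.48
tool_pos: [0.1529, -0.5011, 0.3005]
tool_rot: [1.0, -0.005, -0.0, -0.003]
force: [0.1, 0.7, 0.1]
width: 0.032
```

>>> step_arm(targets=[[0.67, -0.92, 0, 0, 0, 0, 0], [0.67, -0.92, 0, 0, 0, 0, 0], [0.67, -0.92, 0, 0, 0, 0, 0], [0.67, -0.92, 0, 0, 0, 0, 0], [0.67, -0.92, 0, 0, 0, 0, 0], [0.67, -0.92, 0, 0, 0, 0, 0], [0.67, -0.92, 0, 0, 0, 0, 0], [0.67, -0.92, 0, 0, 0, 0, 0]])

```text
t: 1.48
tool_pos: [0.4251, -0.1226, 0.2918]
tool_rot: [1.0, 0.001, -0.005, -0.01]
force: [0.2, -0.9, -0.4]
width: 0.0002
```

>>> step_arm(targets=[[0.65, -0.9, 0, 0, 0, 0, 0], [0.65, -0.95, 0, 0, 0, 0, 0], [0, 0, 0.9, 0, 0, 0, 0], [0, 0, 0.9, 0, 0, 0, 0], [0, 0, 0.4, 0, 0, 0, 0], [0, 0, 0, 0, 0, 0, 0]])

```text
t: 2.22
tool_pos: [0.4874, -0.0183, 0.171]
tool_rot: [1.0, 0.013, -0.011, -0.011]
force: [-0.8, 0.1, 0.7]
width: 0.0003
```

>>> step_arm(targets=[[0, 0.7, 0, 0, 0, 0, 0], [0, 0.7, 0, 0, 0, 0, 0], [0, 0.5, 0.1, 0, 0, 0, 0], [0, 0.4, 0.2, 0, 0, 0, 0], [0, 0.4, 0.25, 0, 0, 0, 0]])

```text
t: 2.85
tool_pos: [0.4912, -0.1549, 0.142]
tool_rot: [1.0, 0.018, -0.01, -0.012]
force: [0.4, 2.2, 0.8]
width: 0.0002
```

>>> step_arm(targets=[[0, 0.3, 0.3, 0, 0, 0, 0], [0, 0.25, 0.4, 0, 0, 0, 0], [0, 0.15, 0.4, 0, 0, 0, 0], [0, 0.05, 0.3, 0, 0, 0, 0]])

```text
t: 3.35
tool_pos: [0.4918, -0.1942, 0.0683]
tool_rot: [1.0, 0.018, -0.008, -0.011]
force: [-6.2, 9.3, 71.2]
width: -0.0001
```

The lid is at its stop and the tool is pressing hard. I'll ease off, retreat upwards, and look.

>>> step_arm(targets=[[0, 0, -0.04, 0, 0, 0, 0], [0, 0, 0, 0, 0, 0, 0], [0, 0, -0.6, 0, 0, 0, 0], [0, 0, -0.9, 0, 0, 0, 0], [0, 0, -0.9, 0, 0, 0, 1], [0, 0, 0, 0, 0, 0, 1]])

```text
t: 4.1
tool_pos: [0.4939, -0.1972, 0.1914]
tool_rot: [1.0, 0.019, -0.009, -0.011]
force: [0.2, 1.0, -1.0]
width: 0.0361
```

Run:
```python
from h import *
b=snap('scene','scene2.png'); o=arm.observe();print(o['t'],o['tool_pos'],o['force'],o['width'])
W,L=model([.5743,-.1614,0,0])
q=[L(-.1,.16,.01),L(.1,.16,.01),L(.1,0,.01),W(0,-.098,.105),W(.036,-.098,.079),W(-.036,-.098,.079)]
print(proj('scene',q).round(1))
cv2.imwrite('pics/c2.png',cv2.resize(b[220:380,150:350,::-1],(800,640))[:600])
```

```text
4.15 [ 0.49280816 -0.19655515  0.1893061 ] [ 0.0709324   0.11828587 -0.30373224] 0.043049181373158135
[[185.9 273.8]
 [223.  345.2]
 [312.3 306.5]
 [188.4 295.1]
 [197.9 319.8]
 [185.3 293.8]]
```

View pics/c2.png

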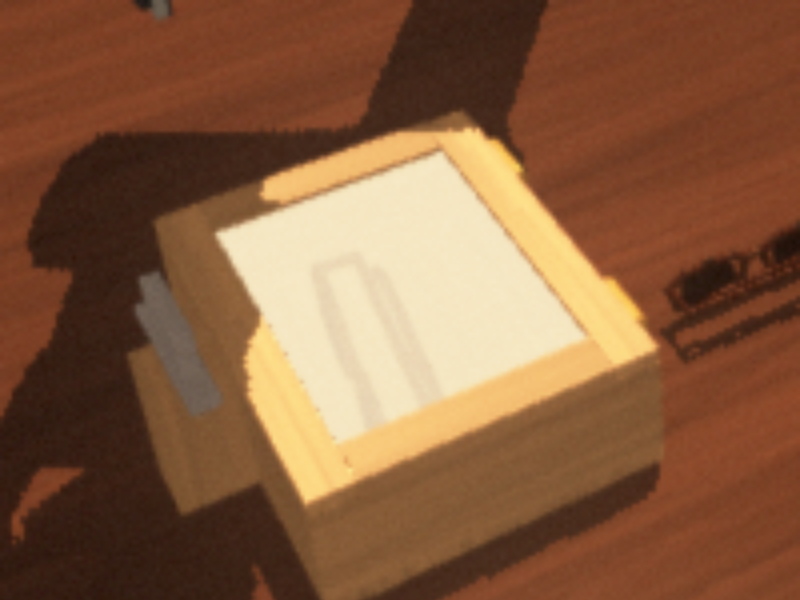

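The lid lies flush on the box and the turnbutton is still parallel to the edge, both where the model puts them. The lid corner reads about (227,346) and the bar end about (201,320). Next I move above the button.

>>> step_arm(targets=[[0.8, 0.62, 0, 0, 0, 0.024, 1], [0.8, 0.62, 0, 0, 0, 0, 1], [0, 0, 0, 0, 0, 0, 1], [0, 0, 0, 0, 0, 0, 1]])

```text
t: 4.65
tool_pos: [0.5723, -0.256, 0.1773]
tool_rot: [1.0, 0.0, -0.018, -0.016]
force: [0.3, -0.0, -0.2]
width: 0.0855
```

Run:
```python
from h import *
o=arm.observe();a=snap('wrist','w1.png')
P=arm.camera_params('wrist');K=np.array(P['camera_matrix']);T=np.array(P['T_tool_cam'])
r=R.from_quat(o['tool_rot']);W,L=model([.5743,-.1614,0,0])
print(o['t'],o['tool_pos'],o['tool_rot'],o['width'],o['q'])
des=R.from_quat([1,0,0,0]); print('turn',(r.inv()*des).as_rotvec()/(np.pi/2))
for q in [W(.022,-.098,.105),W(-.022,-.098,.105),W(.036,-.098,.079),W(-.036,-.098,.079),W(.1,-.08,.07),W(-.1,-.08,.07)]:
    c=T[:3,:3].T@(r.inv().apply(np.array(q)-o['tool_pos'])-T[:3,3]); c=K@(c*[1,-1,-1]); print((c[:2]/c[2]).round(1))
```

```text
4.65 [ 0.57226791 -0.25597647  0.17726498] [ 9.99724915e-01  2.25685922e-04 -1.75683324e-02 -1.55369624e-02] 0.08546242044800968 [-0.54693927  0.59793086  1.25645269  0.00849276  1.33339623  1.02121759]
turn [-0.01978409  0.02237075  0.00028738]
[332.3 213.3]
[331.6 278.1]
[332.6 182.1]
[331.5 279.4]
[305.1  78. ]
[308.9 344.2]
```

View pics/w1.png

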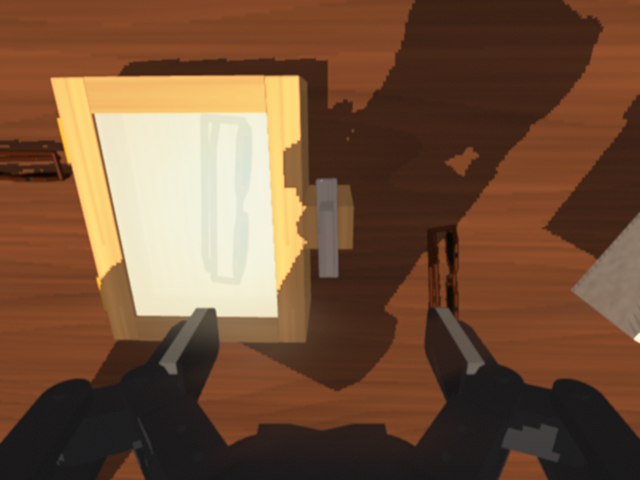

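The wrist picture shows the bar from (327,180) to (328,277) and the lid edge corners at (306,77) and (309,341). The lid matches the prediction. The bar sits about 3 mm nearer the case, so I take the pivot as about (0.575, −0.257).

>>> step_arm(targets=[[0.06, 0.02, 0.5, -0.02, 0.022, 0, 1], [0, 0, 0.6, 0, 0, 0, 1], [0, 0, 0.4, 0, 0, 0, 1], [0, 0, 0, 0, 0, 0, 1]])

```text
t: 5.2
tool_pos: [0.5715, -0.2534, 0.1008]
tool_rot: [1.0, 0.001, -0.0, 0.0]
force: [0.4, -0.8, 0.3]
width: 0.0855
```

>>> step_arm(targets=[[0.08, 0.08, 0.2, 0, 0, 0, 1], [0, 0, 0.1, 0, 0, 0, 1], [0, 0, 0, 0, 0, 0, 1]])

```text
t: 5.58
tool_pos: [0.5764, -0.2579, 0.0873]
tool_rot: [1.0, 0.001, 0.001, 0.001]
force: [-0.1, 0.2, -0.8]
width: 0.0853
```

>>> step_arm(targets=[[-0.02, 0, 0.04, 0, 0, 0, 0], [0, 0, 0, 0, 0, 0, 0], [0, 0, 0, 0, 0, 0, 0], [0, 0, 0, 0, 0, 0, 0], [0, 0, 0, 0, 0, 0, 0]])

```text
t: 6.2
tool_pos: [0.5758, -0.2572, 0.0864]
tool_rot: [1.0, 0.001, 0.002, 0.001]
force: [-0.8, 5.2, 2.2]
width: 0.0071
```

The fin is held. I turn it while staying on the pivot.

>>> step_arm(targets=[[0, 0, 0, 0, 0, 0.1, 0], [0, 0, 0, 0, 0, 0.1, 0], [0, 0, 0, 0, 0, 0.1, 0], [0, 0, 0, 0, 0, 0.1, 0]])

```text
t: 6.7
tool_pos: [0.5757, -0.2571, 0.0864]
tool_rot: [0.949, -0.316, 0.002, 0.001]
force: [-0.1, 1.9, 1.2]
width: 0.0075
```

>>> step_arm(targets=[[0, 0, 0, 0, 0, 0.11, 0], [0, 0, 0, 0, 0, 0.11, 0], [0, 0, 0, 0, 0, 0.11, 0], [0, 0, 0, 0, 0, 0.11, 0], [0, 0, 0, 0, 0, 0.11, 0], [0, 0, 0, 0, 0, 0.04, 0], [0, 0, 0, 0, 0, 0, 0]])

```text
t: 7.58
tool_pos: [0.5756, -0.257, 0.0864]
tool_rot: [-0.696, 0.718, -0.002, -0.0]
force: [0.6, 1.7, -0.1]
width: 0.0076
```

>>> step_arm(targets=[[0, 0, 0, 0, 0, 0, 1], [0, 0, 0, 0, 0, 0, 1], [0, 0, 0, 0, 0, 0, 1], [0, 0, 0, 0, 0, 0, 1], [0, 0, -0.7, 0, 0, 0, 1], [0, 0, -0.9, 0, 0, 0, 1], [0, 0, -0.9, 0, 0, 0, 1], [0, 0, 0, 0, 0, 0, 1]])

```text
t: 8.57
tool_pos: [0.5751, -0.2571, 0.2144]
tool_rot: [-0.698, 0.717, -0.002, -0.001]
force: [0.0, -0.1, -0.5]
width: 0.0855
```

Run:
```python
from h import *
b=snap('scene','scene3.png'); w=snap('wrist','w2.png'); o=arm.observe();print(o['t'],o['tool_pos'],o['force'],o['width'])
x=np.hstack([cv2.resize(b[220:380,150:310,::-1],(400,400)),cv2.resize(w[:,:,::-1],(400,300))[np.r_[0:300,[299]*100]]])
cv2.imwrite('pics/c3.png',x)
```

```text
8.675 [ 0.57332812 -0.25611904  0.21005666] [-0.25814688  0.52583123 -0.93338768] 0.0853481219592449
```

View pics/c3.png

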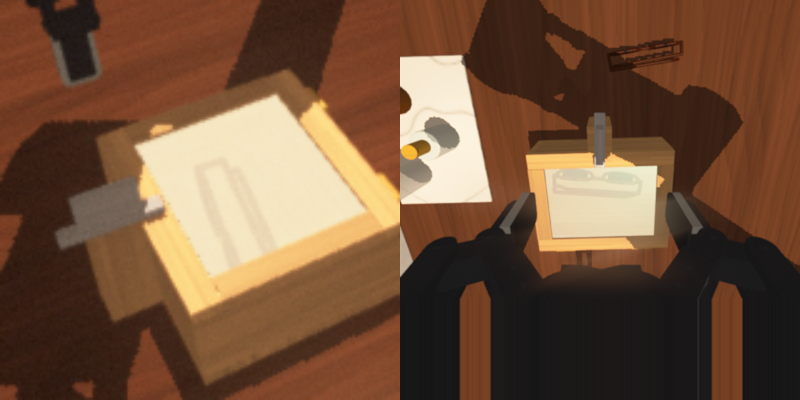

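The bar lies square across the lid's edge (wrist half of the picture, column 600, rows 113–165). The lid is shut, the glasses are inside, and the gripper is clear.

```bash
python3 -c "
from workcell import arm
print(arm.hand_in())"
```

```text
the job is handed in; nothing more can be done
None
```

The lid of the light-wood case is fully shut and the turnbutton's bar lies square across its edge. I handed the job in at about 8.7 s of the 48 s allowed; no verdict is reported.

- **Lid:** I pushed it down with closed fingers until it reached its stop. The force on the tool peaked at about 71 N there. That is within the 120 N wrist limit, and the contact was meant to be at the fingertips, not the gripper body with its 40 N limit. A picture taken before I touched the button showed the lid flush and the bar still parallel to the edge.
- **Turnbutton:** I gripped the fin, turned it until the tool had turned about 92°, let go and rose clear.
- **Last checks:** the last scene and wrist pictures show the lid shut, the bar squarely across its edge and the sunglasses inside. The gripper is open, about 0.1 m above the fin, with near-zero force. The arm never went near the compact, hairbrush or incense holder, but I took no last picture of them.
- **Disagreements:**
  - The wrist camera put the bar about 3 mm nearer the case than the fit from the top camera; I used the wrist value.
  - The gripper read 7 mm on the 9 mm fin, but the grip held through the turn.

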